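Nudge the ceramic frog back to the middle of its plinth

TASK

The slamming fridge door has walked the white ceramic frog out to the edge of its round wooden plinth. With light taps of the fingers, nudge the frog back until it stands upright in the middle of the plinth, to within a few millimetres, and take the hand away. Do not pinch, lift, tip or bat the wobbly frog; the plinth stays where it is, and everything else on the shelf is left alone.

Things in the scene. Friction and masses are not known exactly. Their poses are not given: they have to be found in the camera images.
- frog: White ceramic frog, sitting, 63 mm tall, about 0.1 kg. Origin: centre of the underside of its round foot (28 mm diameter), which stands on the plinth; z up, it faces its own -x. Widest 5 to 20 mm up: haunches reach 26 mm (y), toes 25 mm (-x; 28 at the corners), back 22 mm (+x); head only 18 mm in radius. Slides at 0.3 to 1.1 N when pushed low, at its widest; may topple when pushed over 18 mm up.
- plinth: Round turned wooden display plinth, flat top 92 mm in diameter, 30 mm high, about 0.17 kg, loose on the shelf. Origin: centre of its underside (resting on the shelf, so the top surface is 30 mm above it); z up.
- grinder: Chrome pepper grinder, loose, standing, 54 mm diameter, 186 mm tall. Origin: centre of the underside.
- bottle: Empty amber glass bottle with a stopper, loose, standing, 67 mm diameter, 210 mm tall. Origin: centre of the underside.
- mug: Blue mug, loose, standing, 82 mm diameter, 92 mm tall, handle at its +y side. Origin: centre of the underside.
- spice_jar: Glass spice jar with dark cap, loose, standing, 44 mm diameter, 95 mm tall. Origin: centre of the underside.
- egg_ring: Red hard silicone egg ring lying flat, loose, 100 mm outer diameter, 19 mm high, with a small tab that reaches 78 mm from the centre on its +x side. Origin: centre of the underside.
- keys: Bunch of two keys and a green fob lying flat, loose, about 130 mm across, 6 mm high. Origin: centre of the split ring, at shelf level.
- key_door_handle (a point): Brass knob of the swing door (200 mm wide, upright hinge) of the oak key box, 216 mm wide and 260 mm tall, that stands fixed at the left (+y) side of the shelf. The door stands ajar. The point lies at the knob.
Things that resemble listed ones, but are neither listed nor needed, are in the scene too. There is more than one size of the plinth; the one meant has the size given above.

How it is judged:
By the outcome, as a careful person would: the job done as asked, in the order asked, and still so for the second after the job is handed in, with the robot touching nothing.
It also fails if it takes over 64 s, if anything falls off the work surface, if the arm or the gripper's body presses on something with over 40 N, if the wrist force passes 120 N, or if a joint passes its speed limit or range.

ROBOT

A 6-joint arm with a two-finger parallel gripper is mounted at the origin on the work surface. World frame = base frame: x ahead of the robot, y to its left, z up, the work surface at z = 0. Lengths are in mm, angles in degrees, forces in N, time in s.
With the tool pointing down it reaches from about 350 to 850 mm from the base axis. Payload 8.1 kg.
Tool frame: the origin (TCP) lies at the very end of the fingers, on their centre line; the grasp point (between the pads) lies 19 mm behind it (r.grip_depth is the distance from the TCP to the grasp point, in mm); y points along the fingers, z is the direction in which the jaws open and shut, and the axes are right-handed (so a half turn about y gives the same grasp; the last joint's range is limited). The gripper opens to 85 mm and grips with 20 to 120 N. Pads are 22 mm wide; open, the fingers measure 114 mm over their backs; the gripper's body (76 mm by 85 mm) begins 54 mm behind the grasp point. The pads swing forward as they close: fully open they stand 13 mm farther back than shut.
Start: joints at [-81.154, 7.471, 85.268, -0, 87.261, -4.893], TCP at [142.525, -582.831, 231.292] pointing down, gripper open.
Joint ranges: [-169.43, 169.43], [-51.17, 129.36], [1.28, 143.12], [-76.62, 256.62], [0, 156.53], [-152.29, 152.29]. Speed limits (degrees/s): [136.94, 136.94, 159.86, 180, 180, 180].

INTERFACE

Orientations are given as [roll, pitch, yaw] about the fixed x, y, z axes, in that order (R = Rz(yaw) Ry(pitch) Rx(roll)).
In Python, from bench import readout, eyes, r gives the robot as it stands. The module is installed in compiled form; this text tells all that it offers.
- The arm moves only by the tool move_arm, never from a script. Its argument "motion" is text: rows parted by semicolons, each of 6 numbers parted by spaces: the shift along the world's x, y, z in cm, then the turn, a rotation vector about the world's x, y, z in degrees. A call has 1 to 10 rows; each row is the pose to reach, as a shift and turn from the pose commanded when the call began; what a row does not reach only later rows make up. A row lasts 1/12 s, in which the tool goes at most 41.7 mm and 7.16 degrees, less where a joint would pass 70% of its speed; a pose out of reach is approached as far as the arm can. A call with a gripper value outside its range is refused whole. "fingers" is the finger opening in cm, from 0 to 8.54, set as the call begins (left out, the last holds). The fingers move at their own pace and stop on an object; "squeeze" is the grip in N (left out, the last holds). Time passes only in rows, so rows that repeat a pose let the fingers close. It gives the time, the measured TCP pose, the force and the opening at its end, in the units of the state.
- readout.sense(): the state, without advancing time (a new reading comes with each control period).
- eyes.snapshot(name): name is "side" or "top" or "wrist"; returns a dict with "image" (384x512x3 uint8, blue, green, red), "fx", "fy", "cx", "cy" (pixels), "world_to_cam" (4x4, takes a point from world to camera coordinates). Camera axes: x right, y down, z forward; pixel columns grow to the right and rows downward; lengths in mm; the calibration is good to about 2 mm. A picture is of the moment at which its call begins. There is no depth.
- r.hand_in(): hands the job in, once; it reports no verdict.
The state is a dict: "time": time; "joint_pos": joint angles; "qd": joint speeds; "joint_efforts": joint torques, N m; "tool_pos": TCP position; "tcp_rot": TCP orientation; "ft_force": force on the tool from outside, world axes, zero at the start; "wrist_torque": the same for the moment, N m; "finger_gap": finger opening in mm.
Only numpy, scipy, OpenCV 4.12 (cv2) and the standard library are available. Lean on these libraries where they do the work, as an engineer would, in place of code of your own. Each camera call takes 0.05 s, during which the arm holds its last target. There are 200 camera calls.

## Working session

There is one attempt and no reset: what is moved stays moved. The work goes in short steps, Python scripts to look and compute and a tool call to move; the robot and the scene stay as the last step left them, time stands still between calls to the robot, and variables do not carry over. Pictures are saved under pics/ and viewed, about 8 in all and at most 12, crops included, and the job is handed in when it is done.

Besides the shell and the picture viewer there is one more tool, called after "Call:" by a JSON object that holds its "op" and its "data", one argument or row to a line. move_arm: Moves the arm, as the interface text tells. Its arguments: {"type":"object","properties":{"motion":{"type":"string"},"fingers":{"type":"number"},"squeeze":{"type":"number"}},"required":["motion"]}

```bash
mkdir -p pics; cat > h.py <<'E'
import numpy as np, cv2
from bench import readout, eyes, r
def snap(n):
    s=eyes.snapshot(n); np.save(f'/tmp/{n}.npy',s,allow_pickle=True); return s
def load(n): return np.load(f'/tmp/{n}.npy',allow_pickle=True).item()
def ray(s,u,v,z):
    M=np.array(s["world_to_cam"]);R=M[:3,:3];t=M[:3,3]
    c=-R.T@t; d=R.T@np.array([(u-s["cx"])/s["fx"],(v-s["cy"])/s["fy"],1])
    return c+d*(z-c[2])/d[2]
def proj(s,p):
    M=np.array(s["world_to_cam"]);q=M[:3,:3]@np.array(p,float)+M[:3,3]
    return s["fx"]*q[0]/q[2]+s["cx"],s["fy"]*q[1]/q[2]+s["cy"]
E
python3 - <<'E'
from h import *
a=snap("side");b=snap("top")
for n,s in(("side",a),("top",b)):
    cv2.imwrite(f"pics/{n}0.png",cv2.resize(s["image"],(800,600),interpolation=cv2.INTER_CUBIC))
    M=np.array(s["world_to_cam"]);print(n,s["fx"],s["cx"],s["cy"],-M[:3,:3].T@M[:3,3],M[:3,:3].round(2).tolist())
print(readout.sense())
E
```

```text
side 459.5391650922116 259.47765612018486 186.96456518913877 [-480.82608942  566.40400454 1137.222079  ] [[-0.42, -0.91, -0.02], [-0.6, 0.29, -0.75], [0.68, -0.3, -0.66]]
top 497.11133998774847 257.4740856255793 185.15028875515327 [ 440.12361516   90.49078317 1813.48014598] [[0.0, -1.0, -0.01], [-1.0, -0.0, -0.06], [0.06, 0.01, -1.0]]
{'time': 0.1, 'joint_pos': array([-8.11532859e+01,  7.51154582e+00,  8.53233093e+01,  2.54347764e-03,
        8.72601962e+01, -4.89315148e+00]), 'qd': array([-0.03240461,  0.02138449, -0.0078923 ,  0.0746518 , -0.05232409,
        0.02922686]), 'joint_efforts': array([ 2.51836747e-03, -5.70951176e+01, -5.01939940e+01, -1.13910337e-04,
        8.13483348e-03, -3.91082426e-05]), 'tool_pos': array([ 142.4699162 , -582.33920511,  230.33875918]), 'tcp_rot': array([-9.00944882e+01,  1.06387759e-02, -1.66260267e+02]), 'ft_force': array([-0.43427716, -0.32521072, -0.0972056 ]), 'wrist_torque': array([-0.03272516, -0.02065892, -0.00765681]), 'finger_gap': 85.36866472840585}
```

View pics/side0.png

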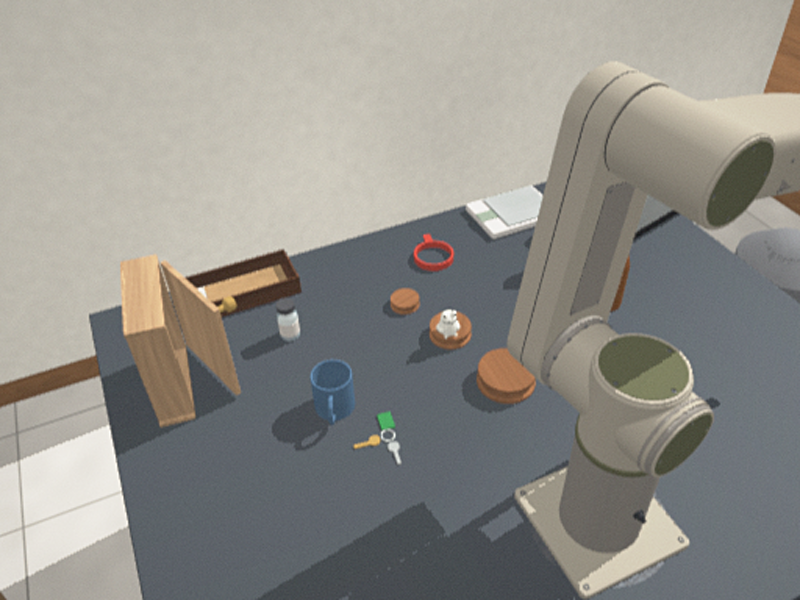

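View pics/top0.png

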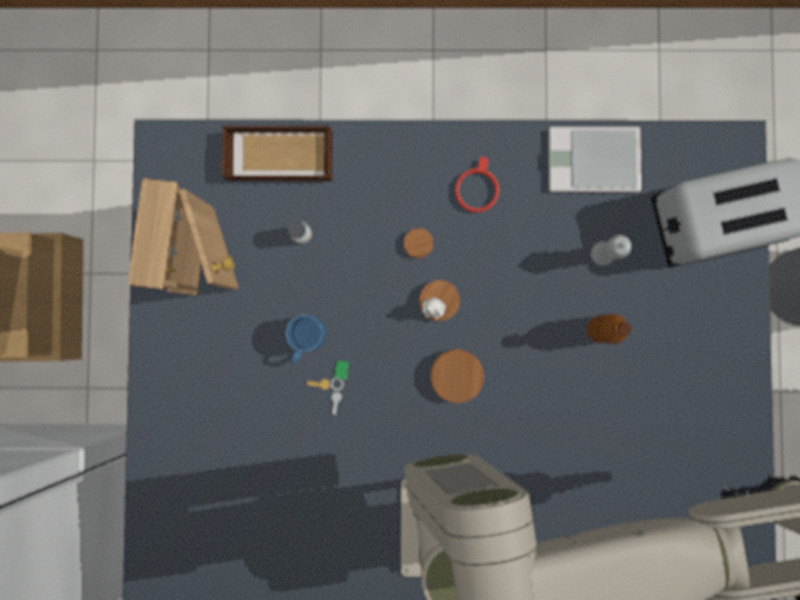

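The side view shows the frog on the middle plinth at about (450,328). In the top view the plinth is at about (440,300) and the frog at about (433,308), toward the near left. I'll enlarge both.

```bash
python3 - <<'E'
from h import *
t=load("top")["image"][170:220,255:310]; s=load("side")["image"][190:230,265:311]
A=cv2.resize(t,None,fx=8,fy=8,interpolation=cv2.INTER_CUBIC);B=cv2.resize(s,(368,320),interpolation=cv2.INTER_CUBIC)
c=np.zeros((400,800,3),np.uint8);c[:400,:440]=A[:400];c[:320,440:800]=B[:,:360]
cv2.imwrite("pics/crop0.png",c)
S=load("top")
print(ray(S,440*.64,300*.64,30), ray(S,433*.64,308*.64,85),ray(S,418*.64,243*.64,20),ray(S,458*.64,376*.64,30))
E
```

```text
[518.87516469  18.40908791  30.        ] [498.56641765  36.1759036   85.        ] [651.49952604  69.24294771  20.        ] [345.30488559 -22.9561276   30.        ]
```

View pics/crop0.png

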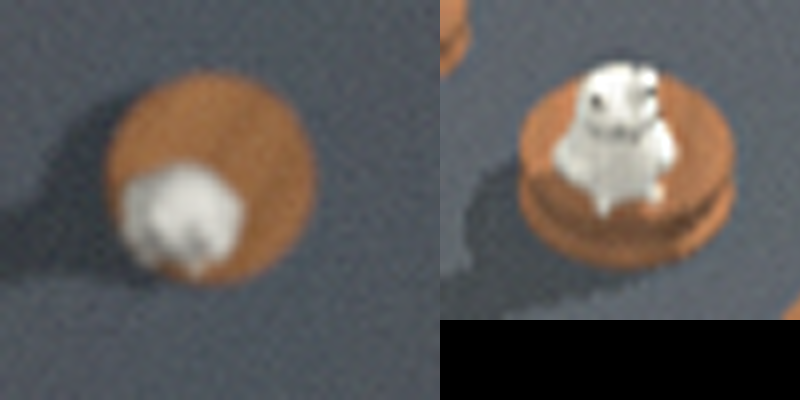

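Crop: the plinth centre is at about (211,178) and the frog's body centre at about (183,214), with its toes toward the image bottom and slightly left. That puts the frog about 16 mm in -x and 12 mm in +y from the plinth centre, facing roughly -x. Setting out, fingers closing on the way.

Call:
{"op": "move_arm", "data": {
  "motion": "1 1.5 3 0 0 0;4 5 3 0 0 -5;7 8 3 0 0 -10;10 11 3 0 0 -15;13 14 3 0 0 -20;16 17 3 0 0 -25;19 20 3 0 0 -25;21.5 23.5 3 0 0 -25;24 27 3 0 0 -25;25.5 30 3 0 0 -25",
  "fingers": 0,
  "squeeze": 20
}}

```text
time: 0.93
tool_pos: [397.2, -283.3, 260.9]
tcp_rot: [-90.0, -0.0, 168.7]
ft_force: [0.7, -0.3, 0.6]
finger_gap: -0.1
```

Call:
{"op": "move_arm", "data": {
  "motion": "0.5 3.5 0 0 0 0;1 7 0 0 0 0;1.5 10.5 0 0 0 0;2 14 0 0 0 0;2 17.5 0 0 0 0;2 21 0 0 0 0;2 24.5 -1 0 0 0;2 28 -3 0 0 0;2 31 -5 0 0 0;2 32.8 -6 0 0 0"
}}

```text
time: 1.77
tool_pos: [414.6, 45.7, 198.7]
tcp_rot: [-90.0, -0.2, 168.8]
ft_force: [-0.5, -0.2, -0.4]
finger_gap: 0.2
```

```bash
python3 - <<'E'
from h import *
s=snap("wrist");cv2.imwrite("pics/w1.png",cv2.resize(s["image"],(800,600),interpolation=cv2.INTER_CUBIC))
q=readout.sense();print(q["tool_pos"],q["tcp_rot"],q["time"])
M=np.array(s["world_to_cam"]);print(-M[:3,:3].T@M[:3,3],M[:3,:3].round(3).tolist(),s["fx"])
E
```

```text
[413.82654405  47.33600861 197.14051527] [-90.06828207  -0.32344701 168.88677919] 1.8167
[494.28185356  30.51043774 341.13539874] [[-0.193, -0.981, -0.001], [-0.93, 0.183, 0.318], [-0.311, 0.062, -0.948]] 281.3603543526475
```

View pics/w1.png

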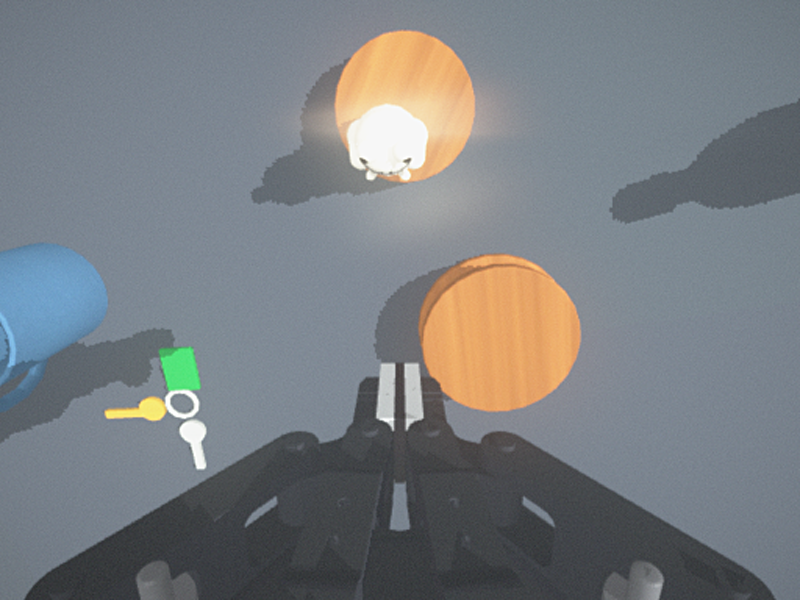

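Wrist view: the plinth disc spans columns 335–475 and rows 30–183. The frog's haunches are at columns 348 and 428, about row 140, and its toe tips at (370,180) and (405,180). The frog looks aligned with the hand.

```bash
cat >> h.py <<'E'
from scipy.optimize import least_squares
def ext(s,x,y,z,rad):
    p=np.array([proj(s,(x+rad*np.cos(a),y+rad*np.sin(a),z)) for a in np.linspace(0,6.283,90)])
    return np.r_[p.min(0),p.max(0)]
E
python3 - <<'E'
from h import *
s=load("wrist");k=.64
f=least_squares(lambda p:ext(s,p[0],p[1],30,p[2])-k*np.array([335,30,475,183]),[519,18,46]);print("plinth w",f.x,f.fun)
t=load("top")
c=lambda u,v:(255+u/8,170+v/8)
f=least_squares(lambda p:ext(t,p[0],p[1],30,p[2])-np.array([*c(105,72),*c(317,286)]),[519,18,46]);print("plinth t",f.x,f.fun)
for u,v,z in((348,142,43),(428,142,43),(370,180,34),(405,180,34),(388,180,34)):print(u,v,ray(s,u*k,v*k,z))
print("toptrue",[ray(t,*c(*p),43)[:2].round(1) for p in((120,212),(245,212),(150,272),(200,272),(183,214))])
I=s["image"];C=I[10:125,205:315];cv2.imwrite("pics/w1c.png",cv2.resize(C,None,fx=5,fy=5,interpolation=cv2.INTER_CUBIC))
E
```

```text
plinth w [517.75342476  22.16915757  45.86350972] [-0.18409986  0.16139889  0.1837185  -0.1786368 ]
plinth t [517.58686855  19.22637319  47.80539177] [-0.07074409  0.07092397  0.07071296 -0.07070463]
348 142 [505.47670087  61.80514058  43.        ]
428 142 [495.57932801  11.60918038  43.        ]
370 180 [479.33008374  53.71463003  34.        ]
405 180 [474.75217718  30.48954104  34.        ]
388 180 [476.97566267  41.76994787  34.        ]
toptrue [array([502.1,  60.2]), array([502.3,   4.6]), array([475.4,  46.8]), array([475.5,  24.6]), array([501.3,  32.2])]
```

View pics/w1c.png

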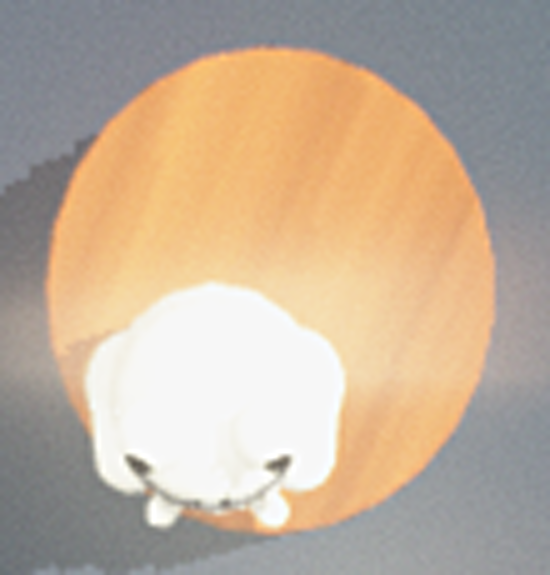

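Call:
{"op": "move_arm", "data": {
  "motion": "1 0 -3 0 0 0;2 0 -6 0 0 0;3 0 -9 0 0 0;3.2 0 -12 0 0 0;3.2 0 -14 0 0 0;3.2 0 -15.5 0 0 0;3.2 0 -16.2 0 0 0;3.2 0 -16.2 0 0 0;3.2 0 -16.2 0 0 0"
}}

```text
time: 2.57
tool_pos: [448.3, 42.8, 39.6]
tcp_rot: [-90.0, -0.0, 168.7]
ft_force: [-0.3, -0.5, 0.4]
finger_gap: -0.5
```

```bash
python3 - <<'E'
from h import *
s=snap("wrist");I=s["image"]
q=readout.sense();print(q["tool_pos"],q["tcp_rot"],q["ft_force"],q["time"])
print("tcp px",proj(s,q["tool_pos"]))
cv2.imwrite("pics/w2.png",cv2.resize(I[:300,100:420],None,fx=2,fy=2,interpolation=cv2.INTER_CUBIC))
E
```

```text
[449.05559657  42.77541853  40.35552591] [-9.00104680e+01  7.51245423e-02  1.68735321e+02] [0.92510191 0.08414825 0.28191236] 2.6167
tcp px (np.float64(256.2221624109937), np.float64(245.19603920327503))
```

View pics/w2.png

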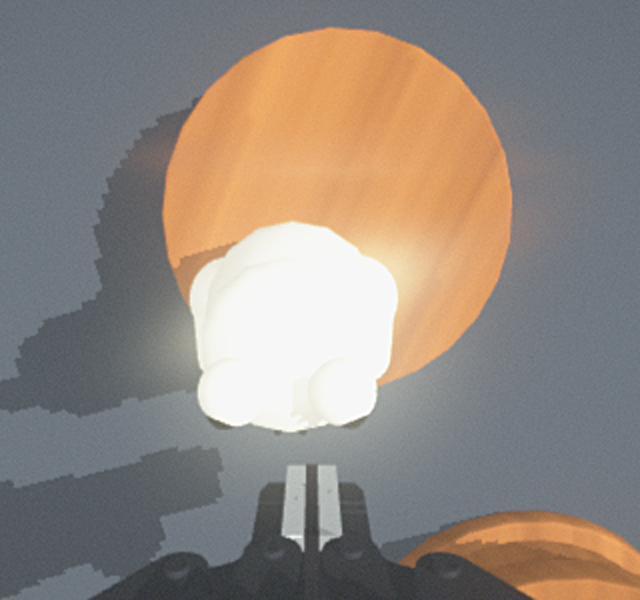

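The fingertips, shut, span columns 283–340, only about 15 mm. The frog's axis is at about column 293 and the plinth's at about 337, with its left edge at 163, right edge at 512 and top at row 28. Shut tips would slip between the toes, so I'll open slightly to put one finger on each toe.

```bash
cat >> h.py <<'E'
EX=np.array([.981,-.195]);EY=np.array([.195,.981])
E
python3 - <<'E'
from h import *
s=load("wrist");g=lambda u,v:(100+u/2,v/2)
e=np.array([g(163,0)[0],g(0,28)[1],g(512,0)[0]])
f=least_squares(lambda p:ext(s,p[0],p[1],30,46)[:3]-e,[519,18]);P=f.x;print("P",P,f.fun)
T=readout.sense()["tool_pos"][:2]
a=ray(s,*g(190,290),43);b=ray(s,*g(397,290),43);print("haunch",a,b)
tt=[ray(s,*g(u,395),z) for u in(230,345) for z in(45,)];print(tt)
d=P-T;print("P in tool frame",d@EX,d@EY)
m=(a+b)[:2]/2-T;print("haunch mid",m@EX,m@EY)
print("tip front check",[(h,proj(s,[*(T+11*EX),40+h])) for h in(0,10,20,30)])
print("toe line at 36 from center guess z40:",[(L,z,proj(s,[*(T+L*EX),z])[1]*2) for L in(20,26,32) for z in(36,45)])
E
```

```text
P [517.50254459  22.57080417] [-1.00294024  0.15745862  0.99858756]
haunch [511.26496987  61.36446581  43.        ] [501.26120904  11.10027875  43.        ]
[array([483.12821322,  57.8289378 ,  45.        ]), array([477.31024969,  28.58550848,  45.        ])]
P in tool frame 71.08635580689239 -6.473571817136806
haunch mid 57.396444530874916 4.736732743718058
tip front check [(0, (np.float64(256.23340033428025), np.float64(227.35057652782166))), (10, (np.float64(256.281666711697), np.float64(235.75610130317506))), (20, (np.float64(256.336582054488), np.float64(245.31953446476098))), (30, (np.float64(256.39962189258415), np.float64(256.29783756748157)))]
toe line at 36 from center guess z40: [(20, 36, np.float64(419.275985853927)), (20, 45, np.float64(432.1840468306009)), (26, 36, np.float64(399.179723054171)), (26, 45, np.float64(411.08809726838496)), (32, 36, np.float64(378.5899509814734)), (32, 45, np.float64(389.44365726799356))]
```

Call:
{"op": "move_arm", "data": {
  "motion": "0.05 0.25 -0.2 0 0 0;0.09 0.45 -0.3 0 0 0;0.09 0.45 -0.3 0 0 0;0.38 0.39 -0.3 0 0 0;0.68 0.33 -0.3 0 0 0;0.97 0.27 -0.3 0 0 0;1.17 0.23 -0.3 0 0 0;1.37 0.2 -0.3 0 0 0;1.37 0.2 -0.3 0 0 0",
  "fingers": 1.6
}}

```text
time: 3.37
tool_pos: [462.5, 44.8, 36.4]
tcp_rot: [-90.0, 0.0, 168.7]
ft_force: [0.7, 0.0, 0.5]
finger_gap: 16.0
```

```bash
python3 - <<'E'
from h import *
s=snap("wrist");I=s["image"]
q=readout.sense();print(q["tool_pos"],q["finger_gap"],q["ft_force"],q["time"])
print("tcp px",proj(s,q["tool_pos"]))
a=cv2.resize(I[:300,130:390],None,fx=2,fy=2,interpolation=cv2.INTER_CUBIC)
b=cv2.resize(snap("side")["image"][185:235,265:305],None,fx=7,fy=7,interpolation=cv2.INTER_CUBIC)
c=np.zeros((600,800,3),np.uint8);c[:,:520]=a;c[:350,520:]=b;cv2.imwrite("pics/w3.png",c)
E
```

```text
[462.17043447  44.82467297  36.26526863] 16.270737069447513 [-0.33656841  0.43134997  0.98175863] 3.4167
tcp px (np.float64(256.45549122416674), np.float64(246.00573359458463))
```

View pics/w3.png

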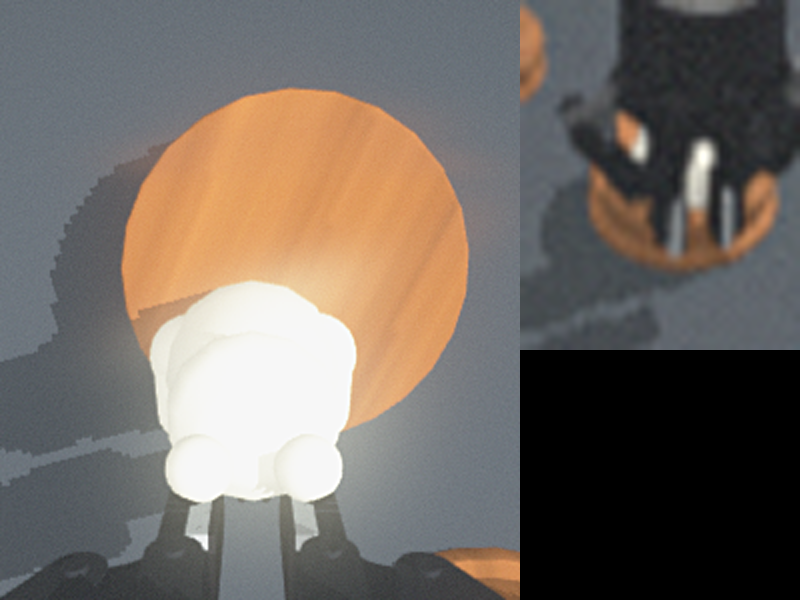

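Call:
{"op": "move_arm", "data": {
  "motion": "0.18 -0.04 0 0 0 0;0.35 -0.07 0 0 0 0;0.52 -0.1 0 0 0 0;0.69 -0.14 0 0 0 0;0.86 -0.17 0 0 0 0;1.02 -0.2 0 0 0 0;1.18 -0.24 0 0 0 0;1.34 -0.27 0 0 0 0;1.47 -0.29 0 0 0 0;1.57 -0.31 0 0 0 0"
}}

```text
time: 4.3
tool_pos: [477.8, 41.8, 36.3]
tcp_rot: [-90.0, 0.0, 168.7]
ft_force: [-0.5, -0.1, 0.5]
finger_gap: 15.9
```

```bash
cat >> h.py <<'E'
def look(name,crop=True):
    s=snap("wrist");I=s["image"];q=readout.sense();T=q["tool_pos"]
    print(T.round(1),q["tcp_rot"].round(1),q["finger_gap"],q["ft_force"].round(1),q["time"])
    d=T[:2]-[449.05,42.8];print("tool ex,ey",d@EX,d@EY)
    cv2.imwrite(f"pics/{name}.png",cv2.resize(I[:300,60:450],None,fx=2,fy=2,interpolation=cv2.INTER_CUBIC)); return s
E
python3 -c "
from h import *
look('w4')"
```

```text
[478.   41.7  36.3] [-90.    0.  168.7] 15.874816950352661 [-1.5  0.2  1.3] 4.35
tool ex,ey 28.572712108456894 4.597013598508323
```

View pics/w4.png

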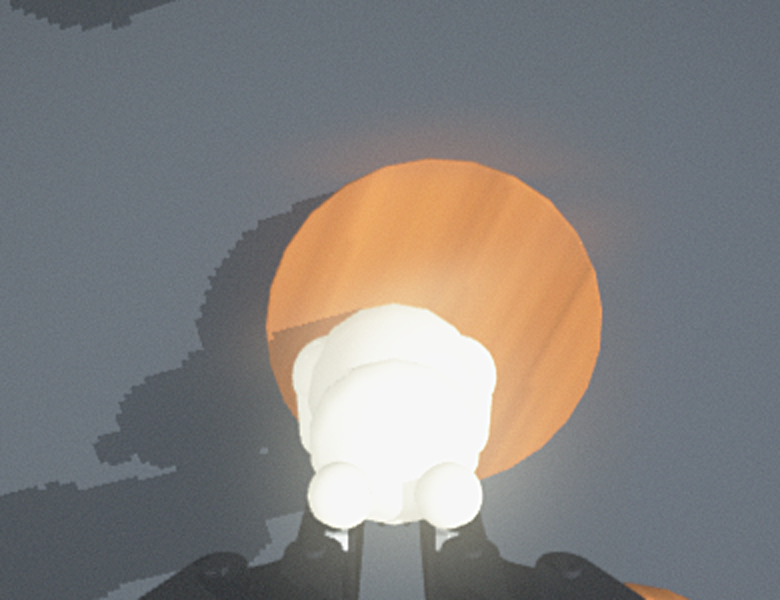

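Call:
{"op": "move_arm", "data": {
  "motion": "0.15 -0.03 0 0 0 0;0.29 -0.06 0 0 0 0;0.42 -0.08 0 0 0 0;0.54 -0.11 0 0 0 0;0.62 -0.12 0 0 0 0;0.65 -0.13 0 0 0 0;0.65 -0.13 0 0 0 0"
}}

```text
time: 4.93
tool_pos: [484.3, 40.5, 36.3]
tcp_rot: [-90.0, 0.0, 168.7]
ft_force: [0.2, -0.7, 1.1]
finger_gap: 16.0
```

Call:
{"op": "move_arm", "data": {
  "motion": "-0.2 0.04 0 0 0 0;-0.8 0.15 0 0 0 0;-2 0.4 0 0 0 0;-3.5 0.7 1 0 0 0;-5 1 4 0 0 0;-6.5 1.3 8 0 0 0;-7.5 1.3 12 0 0 0;-7.5 1.3 12 0 0 0;-7.5 1.3 12 0 0 0;-7.5 1.3 12 0 0 0",
  "fingers": 0
}}

```text
time: 5.77
tool_pos: [409.1, 53.6, 156.3]
tcp_rot: [-90.0, 0.1, 168.7]
ft_force: [0.3, -0.1, -0.6]
finger_gap: -0.0
```

```bash
python3 -c "
from h import *
s=look('x');I=s['image'];q=proj(s,[518,22,40]);print(q)
u,v=int(q[0]),int(q[1]);u0=u-60;v0=max(0,v-60);print(u0,v0)
cv2.imwrite('pics/w5.png',cv2.resize(I[v0:v0+120,u0:u0+120],None,fx=5,fy=5,interpolation=cv2.INTER_CUBIC))"
```

```text
[408.4  53.5 155.2] [-9.000e+01 -1.000e-01  1.687e+02] -0.2611526724194438 [-0.5  0.6 -0.9] 5.8167
tool ex,ey -41.92558884517296 2.615781783662472
(np.float64(267.78992204899356), np.float64(56.49982861849526))
207 0
```

View pics/w5.png

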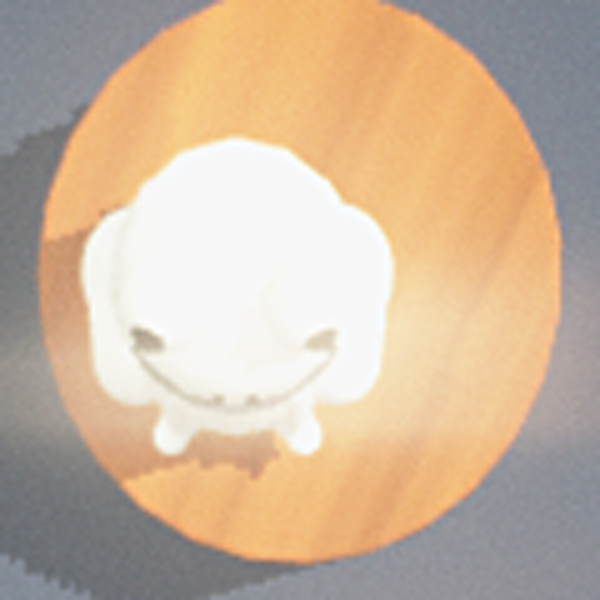

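w5: the plinth edges are at columns 40 and 562, bottom row 563. The frog's haunches are at columns 82 and 393 and its toe tips at (172,455) and (307,455). It is upright with its yaw unchanged.

```bash
python3 -c "
from h import *
s=load('wrist');g=lambda u,v:np.array([207+u/5,v/5])
e=np.array([g(40,0)[0],g(562,0)[0],g(0,563)[1]])
f=least_squares(lambda p:ext(s,p[0],p[1],30,46)[[0,2,3]]-e,[519,18]);P=f.x;print('P',P,f.fun)
for z in (34,38):
  a=ray(s,*g(172,455),z)[:2];b=ray(s,*g(307,455),z)[:2];print('toes',a,b,'rel',(a-P)@EX,(a-P)@EY,(b-P)@EX,(b-P)@EY)
a=ray(s,*g(82,275),43)[:2];b=ray(s,*g(393,275),43)[:2];print('haunch',a,b,(a-P)@EX,(a-P)@EY,(b-P)@EX,(b-P)@EY)
w=load('wrist')  
"
```

```text
P [518.07609463  22.13346325] [-0.66554982  0.66370532  0.08032484]
toes [495.82482399  49.68272276] [491.14525487  26.15211759] rel -27.2006020946344 22.686825810781112 -27.202791396068278 -1.3092138378652938
toes [495.7087574   49.51214129] [491.09980587  26.33662749] rel -27.28120003398541 22.496852399351436 -27.283356297507748 -1.1370721825823022
haunch [525.9284672   57.99475382] [515.89058772   7.5387321 ] 0.7102258331288763 36.71113870099682 0.7019902998656314 -14.743605102974257
```

Call:
{"op": "move_arm", "data": {
  "motion": "0.5 1 0 0 0 7;1.5 2 0 0 0 14;2.5 3 0 0 0 21;4 4 0 0 0 28;5.5 4 0 0 0 35;7 4 0 0 0 42;8.5 4 0 0 0 49;10 4 0 0 0 56;11 3.5 0 0 0 63;12.1 2.9 0 0 0 70"
}}

```text
time: 6.65
tool_pos: [529.4, 82.5, 153.4]
tcp_rot: [-90.2, -0.1, -120.9]
ft_force: [0.2, 0.5, 0.4]
finger_gap: 0.1
```

Call:
{"op": "move_arm", "data": {
  "motion": "0 0 -1 0 0 7;0 0 -3 0 0 14;0 0 -5 0 0 20;0 0 -7.5 0 0 20;0 0 -9.5 0 0 20;0 0 -11 0 0 20;0 0 -12 0 0 20;0 0 -12 0 0 20;0 0 -12 0 0 20"
}}

```text
time: 7.4
tool_pos: [529.0, 82.4, 34.9]
tcp_rot: [-90.2, -0.0, -101.3]
ft_force: [0.3, -0.9, 0.2]
finger_gap: 0.2
```

```bash
python3 -c "
from h import *
q=readout.sense();print(q['tool_pos'],q['tcp_rot'],q['joint_pos'].round(0),q['finger_gap'],q['ft_force'])
d=q['tool_pos'][:2]-[517.8,22.3];print(d@EX,d@EY)
s=snap('wrist');a=cv2.resize(s['image'],(480,360))
t=snap('top')
b=cv2.resize(t['image'][160:220,250:303],None,fx=6,fy=6,interpolation=cv2.INTER_CUBIC)
c=np.zeros((360,800,3),np.uint8);c[:,:480]=a;c[:,480:798]=b;cv2.imwrite('pics/w6.png',c)"
```

```text
[529.01542022  82.41256088  34.92679046] [-9.01707969e+01 -4.45409102e-02 -1.01265341e+02] [  3.   9. 106.   0.  66.  15.] 0.19805822709364926 [ 0.29042857 -0.85660019  0.2088963 ]
-0.7196221323926838 61.157429170796135
```

View pics/w6.png

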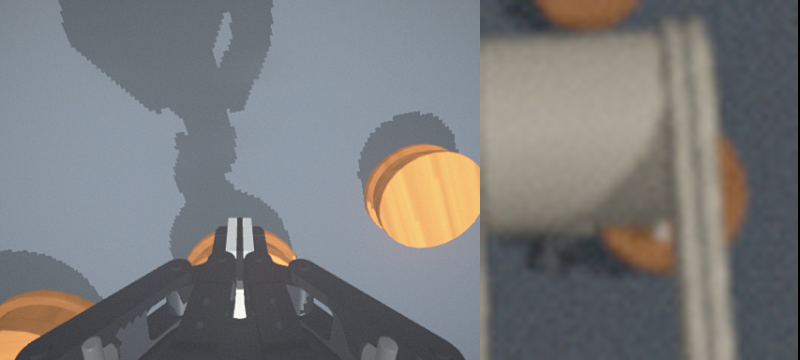

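Call:
{"op": "move_arm", "data": {
  "motion": "-0.06 -0.3 0.15 0 0 0;-0.12 -0.6 0.15 0 0 0;-0.18 -0.9 0.15 0 0 0;-0.2 -1.05 0.15 0 0 0;-0.23 -1.2 0.15 0 0 0;-0.26 -1.35 0.15 0 0 0;-0.29 -1.5 0.15 0 0 0;-0.32 -1.65 0.15 0 0 0;-0.35 -1.8 0.15 0 0 0;-0.38 -1.92 0.15 0 0 0"
}}

```text
time: 8.33
tool_pos: [526.5, 63.2, 37.8]
tcp_rot: [-90.0, 0.0, -101.3]
ft_force: [0.4, 0.7, 1.3]
finger_gap: 0.1
```

Call:
{"op": "move_arm", "data": {
  "motion": "-0.02 -0.12 0 0 0 0;-0.05 -0.24 0 0 0 0;-0.06 -0.33 0 0 0 0;-0.07 -0.38 0 0 0 0;-0.07 -0.38 0 0 0 0;-0.03 -0.2 0 0 0 0;0.1 0.4 0 0 0 0;0.3 1.5 0 0 0 0"
}}

```text
time: 9.0
tool_pos: [529.3, 78.2, 37.6]
tcp_rot: [-90.0, -0.0, -101.3]
ft_force: [-0.5, 0.4, 0.5]
finger_gap: 0.0
```

```bash
python3 -c "
from h import *
q=readout.sense();print(q['tool_pos'],q['tcp_rot'],q['ft_force'],q['time'])
s=snap('wrist');snap('side')
cv2.imwrite('pics/dummy.png',s['image'])"
```

```text
[529.31914669  78.22331205  37.64519451] [-9.00173802e+01 -2.16007724e-02 -1.01326614e+02] [-0.49457258  0.36349534  0.48374908] 9.0
```

Call:
{"op": "move_arm", "data": {
  "motion": "0.2 1.5 1 0 0 0;0.2 2 4 0 0 0;0.2 2 8 0 0 0;0 2 12 0 0 -7;-1 2 12 0 0 -14;-2.5 2 12 0 0 -21;-4 2 12 0 0 -28;-5.5 1.5 12 0 0 -35;-7 0.5 12 0 0 -42;-8.5 -0.5 12 0 0 -49"
}}

```text
time: 9.93
tool_pos: [443.6, 73.6, 157.7]
tcp_rot: [-90.0, -0.0, -150.5]
ft_force: [0.1, -0.5, -0.2]
finger_gap: 0.2
```

Call:
{"op": "move_arm", "data": {
  "motion": "-1 -0.5 0 0 0 -7;-2 -1 0 0 0 -14;-3 -1.5 0 0 0 -21;-3.5 -2.2 0 0 0 -28;-3.5 -2.8 0 0 0 -35;-3.5 -3.3 0 0 0 -41;-3.5 -3.3 0 0 0 -41;-3.5 -3.3 0 0 0 -41;-3.5 -3.3 0 0 0 -41"
}}

```text
time: 10.68
tool_pos: [409.4, 40.6, 157.8]
tcp_rot: [-90.0, -0.0, 169.0]
ft_force: [0.5, 0.1, 0.1]
finger_gap: -0.1
```

```bash
python3 -c "
from h import *
s=look('x');I=s['image'];q=proj(s,[518,22,40]);print(q)
u,v=int(q[0]),int(q[1]);u0=u-60;v0=max(0,v-60);print(u0,v0)
cv2.imwrite('pics/w7.png',cv2.resize(I[v0:v0+120,u0:u0+120],None,fx=5,fy=5,interpolation=cv2.INTER_CUBIC))"
```

```text
[409.4  40.7 157.8] [-90.   -0.  168.9] 0.05284315016930237 [ 0.2 -0.7  0.1] 10.7333
tool ex,ey -38.50162246065435 -9.81181502393396
(np.float64(253.2161878691286), np.float64(60.245278486490804))
193 0
```

View pics/w7.png

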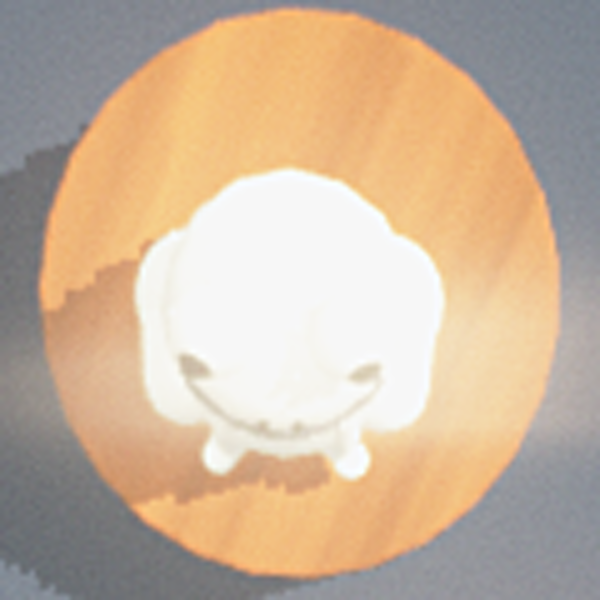

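w7: the plinth edges are at columns 40 and 560, rows 8 and 578. The haunches are at columns 133 and 444, the toe tips at (218,475) and (352,480). The frog is upright and nearly centred.

```bash
python3 -c "
from h import *
s=load('wrist');g=lambda u,v:np.array([193+u/5,v/5])
e=np.r_[g(40,8),g(560,578)]
f=least_squares(lambda p:ext(s,p[0],p[1],30,p[2])-e,[519,18,46]);P=f.x[:2];print('P',f.x,f.fun)
def rel(u,v,z): 
  d=ray(s,*g(u,v),z)[:2]-P; return (d@EX).round(1),(d@EY).round(1)
print('toes',rel(218,475,34),rel(352,480,34),'haunch',rel(133,300,43),rel(444,300,43))
# predicted pixels of a centred frog
M=lambda x,y,z:(np.array(proj(s,[*(P+x*EX+y*EY),z]))-[193,0])*5
print('centred: toes',M(-25,11.5,36),M(-25,-11.5,36),'haunch',M(0,26,43),M(0,-26,43),'back lvl',M(22,0,43),'headtop back',M(18,0,75),M(18,0,80))
I=s['image'];
c=I[0:120,193:313].min(2);m=(c>225).astype(np.uint8);n,l,st,ce=cv2.connectedComponentsWithStats(m);k=1+st[1:,4].argmax();print(st[k]*5,ce[k]*5)
"
```

```text
P [517.85165453  22.30469506  45.71020098] [-0.03803336  0.03279137  0.03795534 -0.03683871]
toes (np.float64(-27.7), np.float64(14.7)) (np.float64(-28.4), np.float64(-9.4)) haunch (np.float64(-0.0), np.float64(27.8)) (np.float64(0.1), np.float64(-24.2))
centred: toes [234.76040065 459.24278599] [364.3689181  459.73789999] haunch [143.75648756 299.73284684] [454.87057994 300.94356213] back lvl [299.43338002 151.85446819] headtop back [297.38974091 132.94440535] [297.01648023 124.35257408]
[  140   170   305   310 12255] [290.05507956 306.97266422]
```

By both toes and back, the frog sits about 3 mm short in x (hand frame) and about 2 mm left. I'll give one more small tap on each side.

Call:
{"op": "move_arm", "data": {
  "motion": "2 -0.2 -2 0 0 0;4 -0.4 -5 0 0 0;5 -0.6 -8 0 0 0;5.4 -0.6 -10 0 0 0;5.4 -0.6 -11.6 0 0 0;5.4 -0.6 -12.1 0 0 0;5.4 -0.6 -12.1 0 0 0;5.7 -0.63 -12.1 0 0 0;6 -0.69 -12.1 0 0 0;6.3 -0.75 -12.1 0 0 0",
  "fingers": 1.6
}}

```text
time: 11.57
tool_pos: [474.0, 32.8, 38.5]
tcp_rot: [-90.0, 0.2, 168.8]
ft_force: [0.4, 1.2, 0.3]
finger_gap: 16.2
```

```bash
python3 -c "
from h import *
q=readout.sense();T=q['tool_pos'];d=T[:2]-[517.85,22.3];print(T,d@EX,d@EY,q['tcp_rot'],q['finger_gap'])
e=np.array([517.85,22.3])-33.7*EX+1.9*EY;print((e-T[:2])/10)"
```

```text
[474.01837819  32.80140776  38.46171564] -45.0465955085776 1.754714759270205 [-90.02729115   0.17096042 168.76860078] 16.185932695478044
[ 1.11424218 -0.20660078]
```

Call:
{"op": "move_arm", "data": {
  "motion": "0.2 -0.04 -0.15 0 0 0;0.4 -0.08 -0.15 0 0 0;0.55 -0.1 -0.15 0 0 0;0.7 -0.13 -0.15 0 0 0;0.82 -0.15 -0.15 0 0 0;0.93 -0.17 -0.15 0 0 0;1.02 -0.19 -0.15 0 0 0;1.08 -0.2 -0.15 0 0 0;1.1 -0.21 -0.15 0 0 0;1.1 -0.21 -0.15 0 0 0"
}}

```text
time: 12.4
tool_pos: [483.3, 30.7, 35.2]
tcp_rot: [-90.0, -0.0, 168.7]
ft_force: [-0.8, -0.5, 0.5]
finger_gap: 16.1
```

Call:
{"op": "move_arm", "data": {
  "motion": "-0.2 0.04 0 0 0 0;-1 0.2 0 0 0 0;-2.5 0.5 0 0 0 0;-4 0.8 2 0 0 0;-5.5 1.1 5 0 0 0;-6.5 1.5 8.5 0 0 0;-7.5 1.5 12 0 0 0;-7.5 1.5 12 0 0 0;-7.5 1.5 12 0 0 0;-7.5 1.5 12 0 0 0",
  "fingers": 0
}}

```text
time: 13.23
tool_pos: [408.1, 45.8, 155.0]
tcp_rot: [-90.0, 0.0, 168.7]
ft_force: [0.1, -0.1, 0.3]
finger_gap: -0.2
```

```bash
cat >> h.py <<'E'
def seg():
    s=snap('wrist');I=s['image'];q=readout.sense();print(q['tool_pos'],q['tcp_rot'],q['time'])
    u,v=proj(s,[518,22,40]);u0=int(u)-60;v0=max(0,int(v)-60)
    C=I[v0:v0+120,u0:u0+120]; cv2.imwrite('pics/seg.png',cv2.resize(C,None,fx=5,fy=5,interpolation=cv2.INTER_CUBIC))
    c=cv2.resize(C.min(2),None,fx=5,fy=5,interpolation=cv2.INTER_CUBIC)
    m=(c>190).astype(np.uint8);n,l,st,ce=cv2.connectedComponentsWithStats(m);k=1+st[1:,4].argmax()
    x,y,w,h,_=st[k];print('frog bbox',x,x+w,y,y+h)
    b=l==k; rows=[np.where(b[r])[0] for r in range(y+h-12,y+h,3)];print('toe rows',[(r.min(),r.max()) for r in rows])
    hsv=cv2.cvtColor(cv2.resize(C,None,fx=5,fy=5,interpolation=cv2.INTER_CUBIC),cv2.COLOR_BGR2HSV)
    o=((hsv[...,1]>70)&(hsv[...,0]<25)).astype(np.uint8)|b.astype(np.uint8)
    n,l2,st2,_=cv2.connectedComponentsWithStats(o);k=1+st2[1:,4].argmax();X,Y,W,H,_=st2[k]
    e=np.array([u0+X/5,v0+Y/5,u0+(X+W)/5,v0+(Y+H)/5]);print('plinth',X,X+W,Y,Y+H)
    f=least_squares(lambda p:ext(s,p[0],p[1],30,p[2])-e,[518,22,46]);P=f.x[:2];print('P',f.x,f.fun.round(1))
    def rel(u,v,z):
        d=ray(s,u0+u/5,v0+v/5,z)[:2]-P;return np.round([d@EX,d@EY],1)
    print('haunch',rel(x,y+h*.42,43),rel(x+w,y+h*.42,43),'toe',rel(x+w/2,y+h,34),'back',rel(x+w/2,y,43))
E
python3 -c "
from h import *
seg()"
```

```text
[407.55008867  45.73185861 154.14469958] [-8.99844159e+01 -8.10886669e-02  1.68739120e+02] 13.2833
frog bbox 130 445 125 448
toe rows [(np.int64(204), np.int64(370)), (np.int64(206), np.int64(369)), (np.int64(208), np.int64(366)), (np.int64(218), np.int64(362))]
plinth 34 563 0 568
P [516.76910807  22.82361813  45.39952034] [ 0.6 -0.5 -0.6  0.6]
haunch [ 4.6 27.7] [  4.5 -24. ] toe [-24.2   1.9] back [24.2  1.9]
```

The toe direction now reads about 0 mm. What remains is about 1.9 mm left, so one lateral tap.

Call:
{"op": "move_arm", "data": {
  "motion": "0.5 1 0 0 0 7;1.5 2 0 0 0 14;2.5 3 0 0 0 21;4 4 0 0 0 28;5.5 4.5 0 0 0 35;7 4.5 0 0 0 42;8.5 4.5 0 0 0 49;10 4.5 0 0 0 56;11 4 0 0 0 63;12 3.6 0 0 0 70"
}}

```text
time: 14.12
tool_pos: [527.7, 81.5, 152.5]
tcp_rot: [-90.2, -0.1, -120.9]
ft_force: [-0.2, -0.2, 0.1]
finger_gap: 0.3
```

Call:
{"op": "move_arm", "data": {
  "motion": "0 0 -1 0 0 7;0 0 -3 0 0 14;0 0 -5 0 0 20;0 0 -7.5 0 0 20;0 0 -9.5 0 0 20;0 0 -11 0 0 20;0 0 -11.8 0 0 20;0 0 -11.8 0 0 20;0 0 -11.8 0 0 20;0 0 -11.8 0 0 20"
}}

```text
time: 14.95
tool_pos: [528.9, 81.7, 37.9]
tcp_rot: [-90.0, 0.0, -101.3]
ft_force: [1.1, 0.9, 0.3]
finger_gap: 0.3
```

```bash
python3 -c "
from h import *
q=readout.sense();T=q['tool_pos'];d=T[:2]-[517.85,22.3];print(T,d@EX,d@EY,q['tcp_rot'],q['finger_gap'])
e=np.array([517.85,22.3])+0*EX+36.1*EY;print((e-T[:2])/10)"
```

```text
[528.93438744  81.71821871  37.93399235] -0.7127685687976038 60.450728101827764 [-8.99568419e+01  1.06488516e-02 -1.01262940e+02] 0.31853958465207716
[-0.40448874 -2.40041187]
```

Call:
{"op": "move_arm", "data": {
  "motion": "-0.06 -0.3 0 0 0 0;-0.12 -0.65 0 0 0 0;-0.18 -1 0 0 0 0;-0.24 -1.35 0 0 0 0;-0.29 -1.65 0 0 0 0;-0.34 -1.9 0 0 0 0;-0.37 -2.07 0 0 0 0;-0.39 -2.18 0 0 0 0;-0.41 -2.28 0 0 0 0;-0.42 -2.36 0 0 0 0"
}}

```text
time: 15.78
tool_pos: [524.2, 58.1, 37.3]
tcp_rot: [-90.0, 0.0, -101.3]
ft_force: [0.2, 0.8, 1.0]
finger_gap: 0.2
```

Call:
{"op": "move_arm", "data": {
  "motion": "-0.01 -0.04 0 0 0 0;-0.01 -0.05 0 0 0 0;-0.01 -0.05 0 0 0 0"
}}

```text
time: 16.03
tool_pos: [524.1, 57.7, 37.3]
tcp_rot: [-90.0, 0.0, -101.3]
ft_force: [0.8, 0.6, -0.1]
finger_gap: -0.1
```

Call:
{"op": "move_arm", "data": {
  "motion": "0.04 0.2 0 0 0 0;0.2 1 0 0 0 0;0.5 2.5 0.5 0 0 0;0.7 4 4 0 0 0;0.7 4 8 0 0 0;0.4 4 12 0 0 -7;-0.6 4 12 0 0 -14;-2 4 12 0 0 -21;-4 4 12 0 0 -28;-6 3.5 12 0 0 -35"
}}

```text
time: 16.87
tool_pos: [463.6, 93.7, 157.6]
tcp_rot: [-90.0, 0.0, -136.6]
ft_force: [-0.4, -0.7, -0.1]
finger_gap: 0.1
```

Call:
{"op": "move_arm", "data": {
  "motion": "-1.5 -0.7 0 0 0 -7;-3 -1.5 0 0 0 -14;-4 -2.3 0 0 0 -21;-5 -3 0 0 0 -28;-5 -3.5 0 0 0 -35;-5 -4 0 0 0 -42;-5 -4.5 0 0 0 -49;-5 -4.5 0 0 0 -55;-5 -4.5 0 0 0 -55;-5 -4.5 0 0 0 -55"
}}

```text
time: 17.7
tool_pos: [414.1, 48.0, 157.3]
tcp_rot: [-90.0, -0.0, 168.9]
ft_force: [0.3, -0.3, -0.1]
finger_gap: -0.1
```

```bash
python3 -c "
from h import *
seg()"
```

```text
[414.10349374  47.96023899 157.31957601] [-9.00050174e+01 -1.70214067e-03  1.68974217e+02] 17.75
frog bbox 150 461 155 464
toe rows [(np.int64(220), np.int64(381)), (np.int64(223), np.int64(379)), (np.int64(229), np.int64(377)), (np.int64(359), np.int64(372))]
plinth 39 560 9 577
P [517.86057985  22.56673568  45.87319965] [-0.  0.  0. -0.]
haunch [ 2.5 25.3] [  2.6 -26.7] toe [-25.9  -1.3] back [21.9 -0.5]
```

```bash
python3 -c "
from h import *
a=cv2.resize(cv2.imread('pics/seg.png'),(400,400))
b=cv2.resize(snap('side')['image'],(400,300))
c=np.zeros((400,800,3),np.uint8);c[:,:400]=a;c[:300,400:]=b;cv2.imwrite('pics/fin.png',c)"
```

```text
(no output)
```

View pics/fin.png

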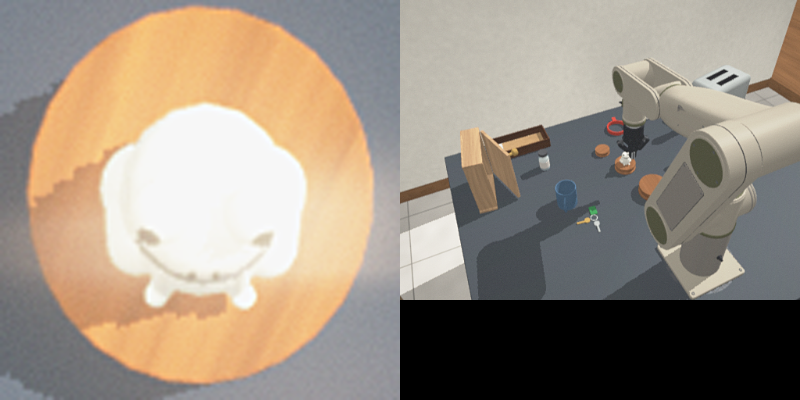

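The frog stands upright at about (203,205) on the disc centred at about (200,195), and the other objects are where they were. Handing in.

```bash
python3 -c "
from h import *
print(r.hand_in())"
```

```text
the job is handed in; nothing more can be done
None
```

I nudged the frog back to the middle of the plinth with four slow, low fingertip pushes: two against its toes and two against its left haunch. Then I moved the hand clear and handed the job in at about 18 s.

- **Frog:** the last wrist picture shows it upright, about 0.5 mm off centre along its facing direction and about 0.6 mm sideways. The measurement is good to 1–2 mm. The toe reading on its own gave about 1 mm on each axis.
- **Plinth:** its measured centre stayed within about 0.5 mm, at (517.9, 22.6), apart from one fit that was cut off at the picture edge.
- **Other objects:** the last side view shows none of those in view visibly moved. The bottle and grinder were hidden behind the arm there, so I did not recheck them.
- **Forces:** readings stayed at noise level, about 1–2 N.

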